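Close a hinged pie mould round its base

ROBOT

A 6-joint arm with a two-finger parallel gripper is mounted at the origin on the work surface; the furniture and walls round the work are solid. World frame = base frame: x ahead of the robot, y to its left, z up, the work surface at z = 0. Lengths are in mm, angles in degrees, forces in N, time in s.
With the tool pointing down it reaches from about 350 to 850 mm from the base axis. Payload 8.1 kg.
Tool frame: the origin (TCP) lies midway between the tips of the shut fingers; the grasp point (between the pads) lies grip_depth behind it (grip_depth is the distance from the TCP to the grasp point, in mm); z points along the fingers, y is the line along which they close (so a half turn about z gives the same grasp; the last joint's range is limited). The gripper opens to 85 mm and grips with 20 to 120 N. Pads are 22 mm wide; open, the fingers measure 114 mm over their backs; the gripper's body (76 mm by 85 mm) begins 54 mm behind the grasp point. The pads swing forward as they close: fully open they stand 13 mm farther back than shut.
Start: joints at [-73.82, 7.471, 85.268, -0, 87.261, -4.893], TCP at [215.758, -559.869, 231.292] pointing down, gripper open.
Joint ranges: [-169.43, 169.43], [-51.17, 129.36], [1.28, 143.12], [-76.62, 256.62], [0, 156.53], [-152.29, 152.29]. Speed limits (degrees/s): [136.94, 136.94, 159.86, 180, 180, 180].

INTERFACE

Orientations are given as [roll, pitch, yaw] about the fixed x, y, z axes, in that order (R = Rz(yaw) Ry(pitch) Rx(roll)).
In Python, from bench import sense, snapshot, hand_in, grip_depth gives the robot as it stands. The module is installed in compiled form; this text tells all that it offers.
- The arm moves only by the tool apply_moves, never from a script. Its argument "series" is text: rows parted by semicolons, each of 5 numbers parted by spaces: the shift along the tool's x, y, z each as a share of 0.3 m, from -1 to 1, then the turn about the tool's z as a share of 2 rad, from -1 to 1, then the gripper's target within -1 to 1 (shut at 1, half-way at 0, fully open at -1). In form: tx ty tz twist gripper; .... A call has 1 to 5 rows; each row shifts and turns the commanded pose from where the row before left it, along the tool's axes as they then stand; what a row does not reach is not made up. A row lasts 1/12 s, in which the tool goes at most 41.7 mm and 7.16 degrees, less where a joint would pass 70% of its speed; a pose out of reach is approached as far as the arm can. A call with a number of a shift or a turn outside -1 to 1 is refused whole. A call with a gripper value outside its range is refused whole. The fingers move at their own pace and stop on an object; "squeeze" is the grip in N (left out, the last holds). Time passes only in rows, so rows that do not move let the fingers close. It gives the time, the measured TCP pose, the force, the opening and the grip force at its end, in the units of the state.
- sense(): the state, without advancing time (a new reading comes with each control period).
- snapshot(name): name is "scene" or "top"; returns a dict with "frame" (480x640x3 uint8, blue, green, red), "depth" (480x640 float32, mm along the optical axis (not along the pixel's ray), 0 where there is no reading), "intrinsics" (3x3 intrinsics, pixels), "dist" ([k1, k2, p1, p2, k3] as OpenCV has them; the pictures are not rectified), "extrinsics" (4x4, takes a point from camera to world coordinates). Camera axes: x right, y down, z forward; pixel columns grow to the right and rows downward; lengths in mm; the calibration is good to about 2 mm. A picture is of the moment at which its call begins.
- hand_in(): hands the job in; it is judged then, once.
The state is a dict: "time": time; "joint_pos": joint angles; "qd": joint speeds; "joint_efforts": joint torques, N m; "tool_pos": TCP position; "tcp_rot": TCP orientation; "ft_force": force on the tool from outside, world axes, zero at the start; "wrist_torque": the same for the moment, N m; "finger_gap": finger opening in mm; "grip_force": force on a finger pad.
Only numpy, scipy, OpenCV 4.12 (cv2) and the standard library are available. Lean on these libraries where they do the work, as an engineer would, in place of code of your own. Each camera call takes 0.05 s, during which the arm holds its last target. There are 200 camera calls.

TASK

Get the raised-pie mould ready to line with pastry: slide its loose round base in between the two open half-rings, swing the hinged half shut round it, and then turn the cam lever a full quarter turn to its stop so that its hook catches the pin and draws the two halves tight together. Leave the base lying flat inside the mould and the other things on the worktop undisturbed.

Things in the scene. Friction and masses are not known exactly. Their poses are not given: they have to be found in the camera images.
- pie_mould: Fixed half of a round bottomless steel pie mould (closed: 116 mm inside diameter, wall 3 mm, 50 mm tall), standing fast on two suction feet. Origin: centre of the closed ring, on the worktop. This half-ring lies on the +y side, its mouth looks to -y; hinge at +x (66 mm), clasp at -x: a lug at x = -60 to -110, y = 0 to 22 mm, top z = 27 mm, carries the lever.
- mould_centre (a point): Centre of the closed ring, on the worktop (z = 0): where the centre of the base belongs. Same axes as pie_mould. With the swinging half open, the base slides in freely along the mould's +y through the point x = 0, y = -85 mm.
- half_hinge (a point): Point on the upright hinge axis between the two halves, 25 mm above the worktop, 66 mm from the ring's centre.
- swing_half (a joint): Angle of the swinging half about the hinge: 0 = shut, opens counter-clockwise seen from above to 1.9; starts 1.45 to 1.7. Stays where left (1 N at the lug moves it), but below 0.045 (lugs 6 mm apart) a spring plunger between the lugs pushes back, 3 N rising to 12 N at the lug when shut; let go, it springs back to about 0.043. The lever's hook surely catches its pin below 0.055.
- half_lug (a point): On the swinging half: outer edge of its lug, 25 mm high, 140 mm from the hinge axis; push it shut here. Its y axis is the closing direction, x points to the hinge. The lug is a flat plate (z 23 to 27 mm, 18 mm wide, 50 mm long, sticking out from the ring) with a flange below; a keeper pin 6 mm thick stands on it 163 mm from the hinge, up to z = 40 mm.
- cam_lever (a joint): Angle of the cam lever about its upright pivot: 0 = open, handle pointing out from the ring (mould's -x); grows counter-clockwise seen from above; 1.57 = closed at its stop, handle along the mould's -y. Starts 0 to 0.12, stays where left. Its hook, below the handle, sweeps behind the keeper pin and draws it in; keep it open while the half is swung shut. Takes 1 to 5 N at the handle's end.
- lever_pivot (a point): On the upright pivot axis of the lever, 43.5 mm above the worktop, at the handle's mid height; at x = -97, y = 11 mm in the pie_mould frame.
- lever_tip (a point): Free end of the lever's handle at mid height (43.5 mm), 72 mm from the pivot axis. The handle is a straight bar, black from 22 to 72 mm from the pivot, 15 mm wide and 12 mm thick (z = 37.5 to 49.5 mm). The point's x axis points back to the pivot.
- mould_base: The mould's loose base: round shallow plate of dark steel, 111 mm diameter, floor 4 mm thick, with an upright rim 12 mm tall and 3 mm thick, 0.2 kg, lying on the worktop in front of the mould's mouth. Origin: centre of its underside, z up. It slides easily.
- tumbler_a: Drinking glass, 81 mm wide, 93 mm tall, standing beyond the mould to the left. Leave alone. Origin: centre of its underside.
- kitchen_timer: Round kitchen timer, 69 mm wide, 48 mm tall, to the right. Leave alone. Origin: centre of its underside.
- salt_shaker: Salt shaker, 44 mm wide, 90 mm tall, to the right. Leave alone. Origin: centre of its underside.
- pepper_mill: Wooden pepper mill, 58 mm wide, 170 mm tall, to the right. Leave alone. Origin: centre of its underside.
- espresso_cup: Small striped cup, 65 mm wide, 50 mm tall, between the mould and the coffee machine. Leave alone. Origin: centre of its underside.

How it is judged:
By the outcome, as a careful person would: the job done as asked, in the order asked, and still so for the second after the job is handed in, with the robot touching nothing.
It also fails if it takes over 72 s, if anything falls off the work surface, if the arm or the gripper's body presses on something with over 40 N, if the wrist force passes 120 N, or if a joint passes its speed limit or range.

## Working session

There is one attempt and no reset: what is moved stays moved. The work goes in short steps, Python scripts to look and compute and a tool call to move; the robot and the scene stay as the last step left them, time stands still between calls to the robot, and variables do not carry over. Pictures are saved under pics/ and viewed, at most 10 in all, crops included, and the job is handed in when it is done.

Besides the shell and the picture viewer there is one more tool, called by a JSON object that holds its "fn" and its "kwargs". apply_moves: Moves the arm, as the interface text tells. Its arguments: {"type":"object","properties":{"series":{"type":"string"},"squeeze":{"type":"number"}},"required":["series"]}

```bash
mkdir -p pics; cat > h.py <<'E'
import numpy as np, cv2
from bench import sense, snapshot, hand_in, grip_depth
def grab(n,save=None):
    s=snapshot(n)
    np.savez('/tmp/%s.npz'%n,**s)
    if save: cv2.imwrite('pics/'+save,s['frame'])
    return s
def load(n): return dict(np.load('/tmp/%s.npz'%n))
def px(s,u,v,z=None):
    K,d,T=s['intrinsics'],s['dist'],s['extrinsics']
    p=cv2.undistortPoints(np.array([[[u,v]]],float),K,np.array(d))[0,0]
    r=np.array([p[0],p[1],1.])
    if z is None:
        D=s['depth'][int(round(v)),int(round(u))]; c=r*D
        return T[:3,:3]@c+T[:3,3]
    o=T[:3,3]; w=T[:3,:3]@r
    return o+w*(z-o[2])/w[2]
def cloud(s):
    H,W=s['depth'].shape; uv=np.stack(np.meshgrid(np.arange(W),np.arange(H)),-1).reshape(-1,1,2).astype(float)
    p=cv2.undistortPoints(uv,s['intrinsics'],np.array(s['dist']))[:,0]
    D=s['depth'].reshape(-1,1); c=np.hstack([p*D,D]); T=s['extrinsics']
    return (c@T[:3,:3].T+T[:3,3]).reshape(H,W,3)
E
python3 - <<'E'
from h import *
for n in('top','scene'):
    s=grab(n,n+'0.png'); print(n,s['intrinsics'][0,0],s['extrinsics'].round(2).tolist())
print(grip_depth, sense())
E
```

```text
top 558.2953942862696 [[-0.29, -0.91, 0.29, 34.88], [-0.96, 0.28, -0.09, -1.05], [0.0, -0.31, -0.95, 1691.27], [0.0, 0.0, 0.0, 1.0]]
scene 519.6943893227071 [[0.53, -0.42, 0.74, -636.48], [-0.85, -0.27, 0.45, -848.65], [0.0, -0.87, -0.5, 867.06], [0.0, 0.0, 0.0, 1.0]]
18.700000000000003 {'time': 0.1, 'joint_pos': array([-7.38200505e+01,  7.51026878e+00,  8.53223998e+01,  2.11868494e-03,
        8.72627068e+01, -4.89268979e+00]), 'qd': array([-0.06751828, -0.07974668, -0.29793372, -0.02369961,  0.01833522,
        0.08803583]), 'joint_efforts': array([ 1.22067664e-03, -5.70952928e+01, -5.01940584e+01, -1.49818443e-04,
        8.25866737e-03,  7.18883001e-06]), 'tool_pos': array([ 215.62984422, -559.38534486,  230.36081497]), 'tcp_rot': array([-1.79905153e+02, -1.02429312e-02,  2.10725278e+01]), 'ft_force': array([0.23017026, 1.07930553, 0.66394346]), 'wrist_torque': array([ 0.04113879, -0.00059149, -0.0175097 ]), 'grip_force': 0.0, 'finger_gap': 85.31372001028028}
```

View pics/top0.png

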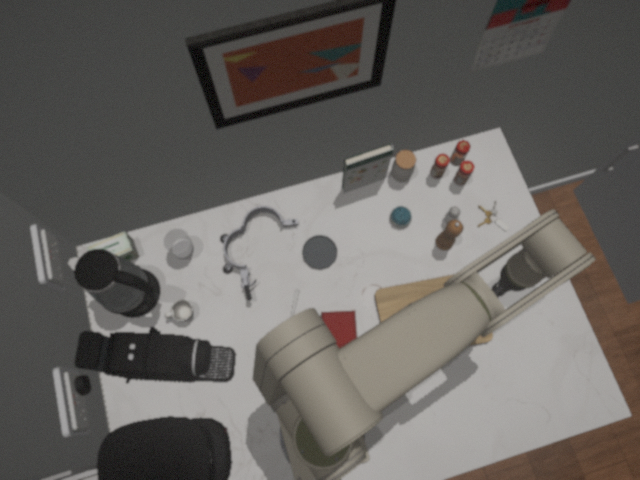

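View pics/scene0.png

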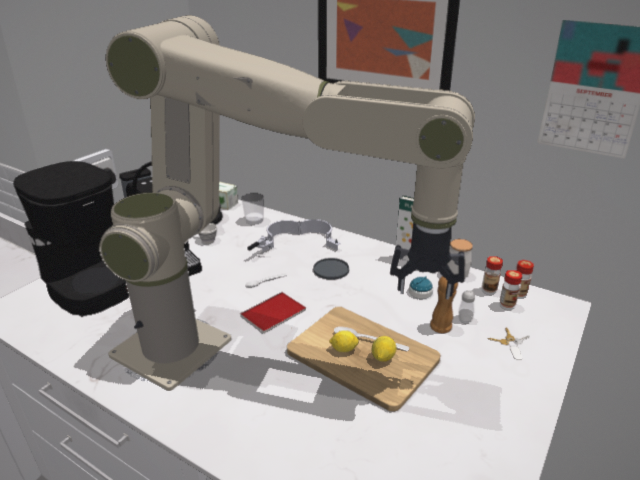

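The top view shows the open mould at about (225-295, 210-300), the base at (320,252) and the lever with its black handle near (248,290). The espresso cup is at (180,312). I'll enlarge both views.

```bash
python3 - <<'E'
from h import *
s=load('top'); c=s['frame'][195:310,205:355]; 
cv2.imwrite('pics/topc.png',cv2.convertScaleAbs(cv2.resize(c,None,fx=5,fy=5,interpolation=cv2.INTER_CUBIC),alpha=1.4))
s=load('scene'); c=s['frame'][200:300,220:370]; 
cv2.imwrite('pics/scc.png',cv2.resize(c,None,fx=5,fy=5,interpolation=cv2.INTER_CUBIC))
E
```

```text
(no output)
```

View pics/topc.png

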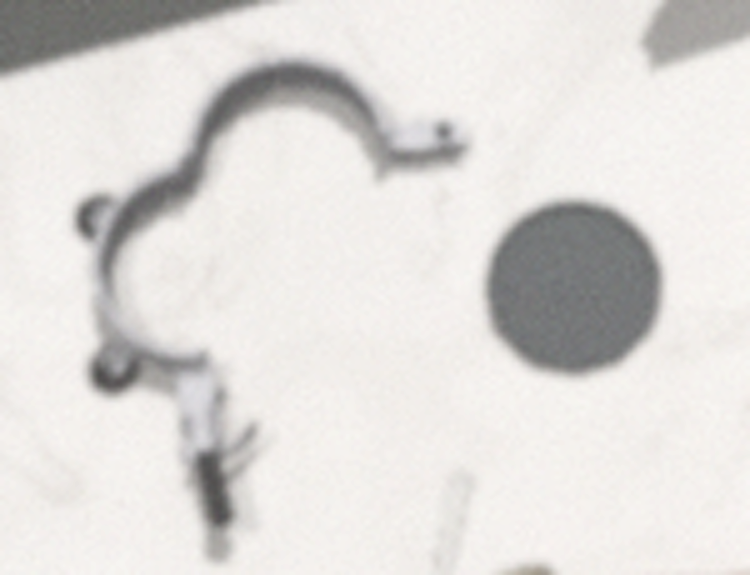

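View pics/scc.png

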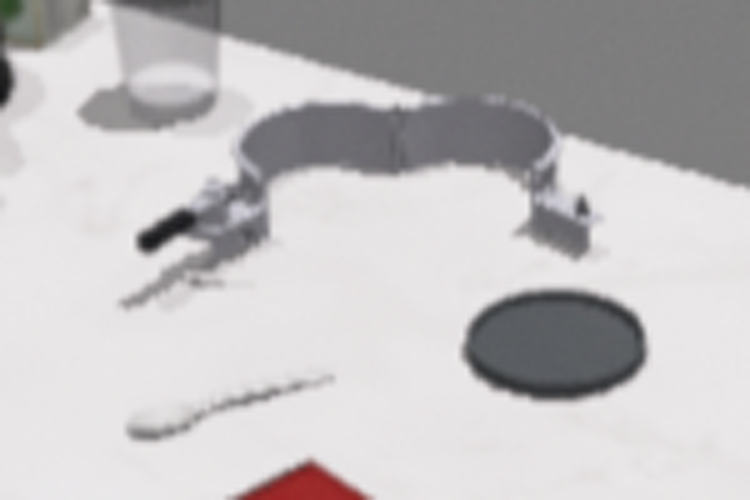

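Top crop: the hinge is at about (243,230) full-frame, the pin at (294,221), the handle end at (249,299) and the base at (320,252). The scene crop agrees, with the pin at (336,240), the hinge at (299,222) and the handle tip at (249,249). Next I'll fit the mould model to the depth data.

```bash
cat > fit.py <<'E'
from h import *
from scipy.optimize import least_squares
t=load('top'); s=load('scene')
for n,c,L in(('top',t,[('hinge',243,230,50),('pin',294,221,40),('tip',249.2,299.2,49.5),('blk0',245.6,286,49.5),('base',320,252.4,8)]),('scene',s,[('hinge',299.4,221.6,50),('pin',336.4,240,40),('tip',249,248.6,43.5)])):
    for l in L: print(n,l[0],px(c,*l[1:]).round(1))
def pts(c,zlo,zhi):
    P=cloud(c); m=(P[...,2]>zlo)&(P[...,2]<zhi); return P[m]
def model(p,X):
    x,y,a,q=p; R=lambda b:np.array([[np.cos(b),-np.sin(b)],[np.sin(b),np.cos(b)]])
    M=(X-[x,y])@R(a)          # mould frame
    S=(M-[66,0])@R(q)+[66,0]  # swing half local
    def half(A,sg):
        r=np.abs(np.linalg.norm(A,axis=1)-59.5); e=np.min([np.linalg.norm(A-[k*59.5,0],axis=1) for k in(1,-1)],0)
        return np.where(A[:,1]*sg>=0,r,e)
    return np.minimum(half(M,1),half(S,-1))
for n,c in(('top',t),('scene',s)):
    P=pts(c,35,56); h=px(t,243,230,50)
    X=P[np.linalg.norm(P[:,:2]-h[:2],axis=1)<150][:,:2]; print(n,len(X))
    best=None
    for a in np.radians([-40,-20,0,20]):
        x0=h[:2]-66*np.array([np.cos(a),np.sin(a)])
        f=least_squares(model,[*x0,a,1.55],args=(X,),kwargs={},loss='soft_l1',f_scale=2,x_scale=[1,1,.02,.02]) if 0 else least_squares(lambda p:model(p,X),[*x0,a,1.55],loss='soft_l1',f_scale=2,x_scale=[1,1,.02,.02])
        if best is None or f.cost<best.cost: best=f
    p=best.x; print(n,p.round(3),np.degrees(p[2]).round(2),best.cost,np.median(model(p,X)))
    ca,sa=np.cos(p[2]),np.sin(p[2]); W=lambda m:p[:2]+np.array([ca*m[0]-sa*m[1],sa*m[0]+ca*m[1]])
    cq,sq=np.cos(p[3]),np.sin(p[3]); pin=np.array([66-163*cq,-163*sq])
    print('hinge',W([66,0]),'pivot',W([-97,11]),'pin',W(pin),'entry',W([0,-85]))
    B=pts(c,2,16); b=px(t,320,252.4,8)[:2]; B=B[np.linalg.norm(B[:,:2]-b,axis=1)<75]
    print('base',len(B),(B.max(0)+B.min(0))/2,B.mean(0))
    R=B[(B[:,2]>8)]; f=least_squares(lambda p:np.linalg.norm(R[:,:2]-p,axis=1)-54,b,loss='soft_l1'); print('rimfit',len(R),f.x)
g=cv2.cvtColor(t['frame'],cv2.COLOR_BGR2GRAY)[225:280,295:345]; m=(g<np.median([g.min(),g.max()])).astype(np.uint8)
n,l,st,ce=cv2.connectedComponentsWithStats(m); i=1+st[1:,4].argmax(); print(ce[i]+[295,225],st[i],px(t,*(ce[i]+[295,225]),8))
E
python3 fit.py
```

```text
top hinge [638.8  57.7  50. ]
top pin [ 624.4 -102.7   40. ]
top tip [422.2  95.3  49.5]
top blk0 [464.3  95.3  49.5]
top base [ 511.2 -153.4    8. ]
scene hinge [653.8  55.8  50. ]
scene pin [ 626.7 -107.4   40. ]
scene tip [428.7  93.   43.5]
top 478
top [5.85836e+02 7.06230e+01 4.50000e-02 1.65200e+00] 2.56 23130.770070291997 16.297326036500035
hinge [651.77045504  73.57411717] pivot [488.4416127   77.27401684] pin [672.30237313 -88.12758455] entry [589.63754176 -14.29226484]
base 828 [ 510.79908321 -152.81549999    8.93832257] [ 510.78764299 -154.04245924    6.03800677]
rimfit 195 [ 512.39032666 -150.76967374]
scene 610
scene [ 5.90293e+02  6.76880e+01 -2.28000e-01  2.83100e+00] -13.08 30233.09764995469 8.15856485161798
hinge [654.58068043  52.75087411] pivot [498.29931816 100.35482151] pin [794.462647   -30.92729166] entry [571.05632754 -15.1069366 ]
base 828 [ 508.41087396 -152.92169111    8.86274975] [ 510.49385494 -156.44857646    6.71928055]
rimfit 234 [ 516.00086474 -153.74009469]
[319.17068063 252.03664921] [  7  10  35  35 955] [ 513.14678246 -151.26932624    8.        ]
```

```bash
cat > fit2.py <<'E'
from fit import *
print('-----')
Xs=[]
for n,c in(('top',t),('scene',s),('both',None)):
    if c is not None:
        P=pts(c,44,58); d=model([584,64,np.radians(-8),1.55],P[:,:2]); X=P[d<14][:,:2]; Xs.append(X)
    else: X=np.vstack(Xs)
    f=least_squares(lambda p:model(p,X),[584,64,np.radians(-8),1.55],loss='soft_l1',f_scale=1.5,x_scale=[1,1,.02,.02]); p=f.x
    ca,sa=np.cos(p[2]),np.sin(p[2]); W=lambda m:(p[:2]+np.array([ca*m[0]-sa*m[1],sa*m[0]+ca*m[1]])).round(1)
    cq,sq=np.cos(p[3]),np.sin(p[3])
    print(n,len(X),p.round(3),np.degrees(p[2]),np.median(model(p,X)),'hinge',W([66,0]),'pivot',W([-97,11]),'tip0',W([-169,11]),'pin',W([66-163*cq,-163*sq]),'entry',W([0,-85]))
E
python3 fit2.py | sed -n '/-----/,$p'
```

```text
-----
top 232 [ 5.86065e+02  7.08210e+01 -1.66000e-01  1.56200e+00] -9.520628953085634 1.8383186980127668 hinge [651.2  59.9] pivot [492.2  97.7] tip0 [421.2 109.6] pin [ 622.8 -100.6] entry [572. -13.]
scene 217 [ 5.88253e+02  6.86160e+01 -1.57000e-01  1.55300e+00] -8.973312687477641 2.3612408052950613 hinge [653.4  58.3] pivot [494.2  94.6] tip0 [423.  105.8] pin [ 625.1 -102.2] entry [575.  -15.3]
both 449 [ 5.86996e+02  6.98730e+01 -1.63000e-01  1.55900e+00] -9.326931269929517 2.174400776221667 hinge [652.1  59.2] pivot [493.1  96.4] tip0 [422.  108.1] pin [ 623.8 -101.3] entry [573.2 -14. ]
```

```bash
cat > plan.py <<'E'
import sys, json
from h import *
def plan(wps,grip,step=38.,start=None):
    """wps: list of (x,y,z,yaw,maxstep); prints rows in groups of five"""
    if start is None:
        st=sense(); start=[*st['tool_pos'],st['tcp_rot'][2]]
    c=np.array(start,float); rows=[]
    for w in wps:
        t=np.array(w[:4],float); m=w[4] if len(w)>4 else step
        n=int(np.ceil(max(np.linalg.norm(t[:3]-c[:3])/m,abs(t[3]-c[3])/6.8,1)))
        for k in range(n):
            d=(t-c)/(n-k); a=np.radians(c[3]); ca,sa=np.cos(a),np.sin(a)
            r=np.round([(ca*d[0]+sa*d[1])/300,(sa*d[0]-ca*d[1])/300,-d[2]/300,-np.radians(d[3])/2],3)
            rows.append(' '.join('%g'%v for v in r)+' %g'%grip)
            l=r*[300,300,300,0]; c+=[ca*l[0]+sa*l[1],sa*l[0]-ca*l[1],-l[2],-np.degrees(2*r[3])]
    for i in range(0,len(rows),5): print('; '.join(rows[i:i+5]))
    print('end',c.round(1))
E
python3 - <<'E'
from plan import *
plan([(450,-270,190,-9),(505,-205,60,-9),(505,-205,7,-9,25)],-1)
t=load('top')
for n,u,v in(('mill',453,228),('timer',401,216),('tumbler',180,245),('cup',180,312)): print(n,px(t,u,v))
E
```

```text
0.108 -0.062 0.013 0.026 -1; 0.104 -0.067 0.014 0.026 -1; 0.101 -0.073 0.013 0.026 -1; 0.097 -0.078 0.014 0.026 -1; 0.092 -0.083 0.013 0.026 -1
0.088 -0.087 0.014 0.026 -1; 0.083 -0.092 0.013 0.027 -1; 0.078 -0.096 0.014 0.026 -1; 0.073 -0.1 0.013 0.027 -1; 0.068 -0.105 0.014 0.026 -1
0.029 -0.048 0.087 0 -1; 0.03 -0.049 0.086 0 -1; 0.029 -0.048 0.087 0 -1; 0.03 -0.049 0.086 0 -1; 0.029 -0.048 0.087 0 -1
0 -0 0.059 0 -1; 0 -0 0.059 0 -1; 0 -0 0.059 0 -1
end [ 504.9 -205.1    6.9   -9. ]
mill [ 426.62096886 -531.43971432  156.51502949]
timer [ 539.49474075 -427.78300192   47.25029483]
tumbler [663.03508721 261.5567118   10.71385823]
cup [456.47789357 309.76291123   3.60639881]
```

{"fn": "apply_moves", "kwargs": {"series": "0.108 -0.062 0.013 0.026 -1; 0.104 -0.067 0.014 0.026 -1; 0.101 -0.073 0.013 0.026 -1; 0.097 -0.078 0.014 0.026 -1; 0.092 -0.083 0.013 0.026 -1", "squeeze": 40}}

```text
time: 0.52
tool_pos: [333.6, -413.4, 210.5]
tcp_rot: [-180.0, 0.0, 6.0]
ft_force: [1.0, -0.1, 0.3]
finger_gap: 85.5
grip_force: 0.0
```

{"fn": "apply_moves", "kwargs": {"series": "0.088 -0.087 0.014 0.026 -1; 0.083 -0.092 0.013 0.027 -1; 0.078 -0.096 0.014 0.026 -1; 0.073 -0.1 0.013 0.027 -1; 0.068 -0.105 0.014 0.026 -1"}}

```text
time: 0.93
tool_pos: [450.8, -268.7, 190.3]
tcp_rot: [-180.0, 0.0, -9.1]
ft_force: [0.7, 0.3, 0.9]
finger_gap: 85.9
grip_force: 0.0
```

{"fn": "apply_moves", "kwargs": {"series": "0.029 -0.048 0.087 0 -1; 0.03 -0.049 0.086 0 -1; 0.029 -0.048 0.087 0 -1; 0.03 -0.049 0.086 0 -1; 0 0 0 0 -1"}}

```text
time: 1.35
tool_pos: [491.7, -214.0, 80.5]
tcp_rot: [-179.8, 0.5, -8.8]
ft_force: [-2.1, 0.1, -0.9]
finger_gap: 85.2
grip_force: 0.0
```

```bash
python3 - <<'E'
from plan import *
snapshot('top'); s=sense(); print(s['tool_pos'],s['tcp_rot'],s['qd'].round(1))
plan([(505,-205,40,-9),(505,-205,7,-9,20)],-1)
E
```

```text
[ 492.04189968 -215.76237404   83.1444665 ] [-179.84442218    0.39595982   -8.81829582] [-2.  -2.8 -3.1 -0.8  1.8 -1.3]
0.019 -0.021 0.072 0.001 -1; 0.018 -0.021 0.072 0.001 -1; 0 -0 0.055 -0 -1; 0 -0 0.055 -0 -1
end [ 505.  -205.     6.9   -9. ]
```

{"fn": "apply_moves", "kwargs": {"series": "0.029 -0.048 0.087 0 -1; 0 0 0.059 0 -1; 0 0 0.059 0 -1; 0 0 0.059 0 -1; 0 0 0 0 -1"}}

```text
time: 1.82
tool_pos: [502.9, -205.4, 5.5]
tcp_rot: [-179.9, 0.2, -9.0]
ft_force: [-1.0, 1.2, -1.2]
finger_gap: 85.4
grip_force: 0.0
```

{"fn": "apply_moves", "kwargs": {"series": "0 0 0 0 0; 0 0 0 0 1; 0 0 0 0 1; 0 0 0 0 1; 0 0 0 0 1"}}

```text
time: 2.23
tool_pos: [505.8, -206.1, 9.1]
tcp_rot: [180.0, -0.1, -9.0]
ft_force: [-1.2, -0.1, 0.6]
finger_gap: 25.9
grip_force: 0.0
```

{"fn": "apply_moves", "kwargs": {"series": "0 0 0 0 1; 0 0 0 0 1; 0 0 0 0 1; 0 0 0 0 1; 0 0 0 0 1"}}

```text
time: 2.65
tool_pos: [505.5, -205.7, 8.3]
tcp_rot: [180.0, -0.1, -8.9]
ft_force: [-0.3, 1.0, 6.4]
finger_gap: 1.1
grip_force: 39.7
```

```bash
python3 - <<'E'
from plan import *
t=grab('top'); s=grab('scene'); st=sense(); print(st['tool_pos'],st['tcp_rot'],st['finger_gap'],st['grip_force'],st['ft_force'])
a=cv2.convertScaleAbs(cv2.resize(t['frame'][195:310,215:355],(700,575),interpolation=3)[:290],alpha=1.4)
b=cv2.resize(s['frame'][200:300,220:360],(700,500),interpolation=3)[:300+0]
b=cv2.resize(s['frame'][215:275,240:380],(700,300),interpolation=3)
cv2.imwrite('pics/g1.png',np.vstack([cv2.convertScaleAbs(cv2.resize(t['frame'][205:265,215:355],(700,300),interpolation=3),alpha=1.4),b]))
E
```

```text
[ 505.48915861 -205.68407119    8.31528289] [ 1.79989861e+02 -5.24534129e-02 -8.94419892e+00] 0.7664881367827837 39.72698986530304 [0.55610523 0.8340401  5.55116   ]
```

View pics/g1.png

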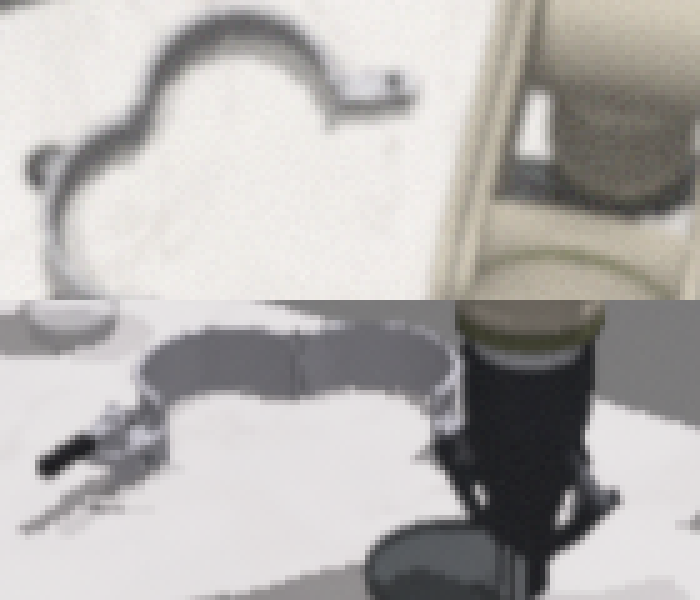

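Top: the mould is unchanged. Scene: the gripper stands at the right of the base, about (345,267) full-frame, with the grip point cut off. The gap reads only 0.8 mm, so I'll look closer.

```bash
python3 - <<'E'
from h import *
s=load('scene'); cv2.imwrite('pics/g2.png',cv2.resize(s['frame'][235:305,300:380],(640,560),interpolation=3))
for z in (7,): 
  for q in((513,-152),(505,-205.5)): 
    T=np.linalg.inv(s['extrinsics']); p=T[:3,:3]@[*q,12]+T[:3,3]; print(cv2.projectPoints(p.reshape(1,3),np.zeros(3),np.zeros(3),s['intrinsics'],np.array(s['dist']))[0].ravel())
E
```

```text
[329.74536498 267.23597564]
[343.53885856 273.53274647]
```

View pics/g2.png

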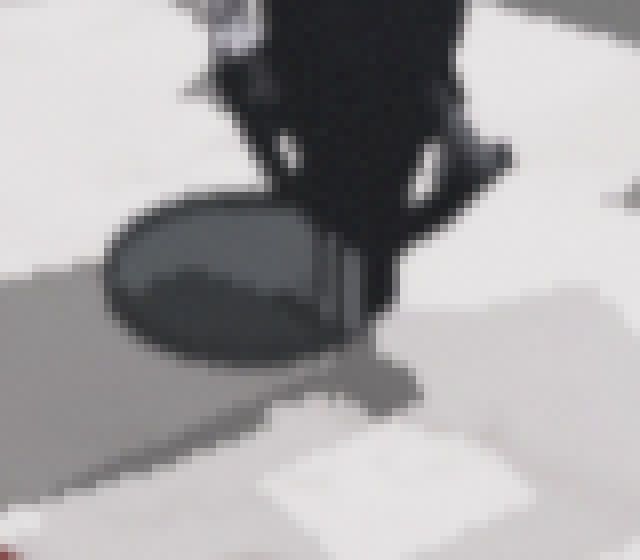

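The fingers straddle the right rim of the base (crop 340,300), and the base lies flat. I'll drag it to in front of the mouth.

```bash
python3 - <<'E'
from plan import *
plan([(564.2,-77.7,8.3,-9,14.3)],1)
E
```

```text
0.013 -0.045 0 0 1; 0.013 -0.045 0 0 1; 0.013 -0.045 0 0 1; 0.013 -0.045 0 0 1; 0.012 -0.045 0 0 1
0.013 -0.045 0 0 1; 0.012 -0.045 0 0 1; 0.013 -0.046 0 0 1; 0.012 -0.045 0 0 1; 0.013 -0.046 0 0 1
end [564.2 -77.7   8.3  -8.9]
```

{"fn": "apply_moves", "kwargs": {"series": "0.013 -0.045 -0.003 0 1; 0.013 -0.045 0 0 1; 0.013 -0.045 0 0 1; 0.013 -0.045 0 0 1; 0.012 -0.045 0 0 1"}}

```text
time: 3.17
tool_pos: [534.3, -141.6, 8.4]
tcp_rot: [180.0, 0.0, -9.0]
ft_force: [-0.1, -2.5, 1.2]
finger_gap: 0.9
grip_force: 39.4
```

{"fn": "apply_moves", "kwargs": {"series": "0.013 -0.045 0 0 1; 0.012 -0.045 0 0 1; 0.013 -0.046 0 0 1; 0.012 -0.045 0 0 1; 0.013 -0.046 0 0 1"}}

```text
time: 3.58
tool_pos: [563.6, -77.0, 8.4]
tcp_rot: [180.0, 0.0, -9.0]
ft_force: [0.3, -1.2, 0.6]
finger_gap: 0.9
grip_force: 39.3
```

```bash
python3 - <<'E'
from plan import *
t=grab('top'); s=grab('scene'); st=sense(); print(st['tool_pos'],st['tcp_rot'],st['finger_gap'],st['grip_force'],st['ft_force'])
b=cv2.resize(s['frame'][195:295,235:375],(784,560),interpolation=3)
cv2.imwrite('pics/g3.png',b)
E
```

```text
[564.21593983 -75.38119165   8.40518505] [-1.79944207e+02  1.52863153e-02 -8.85552657e+00] 1.1339654365835916 39.48961079120636 [0.71057421 1.46566426 0.42402259]
```

View pics/g3.png

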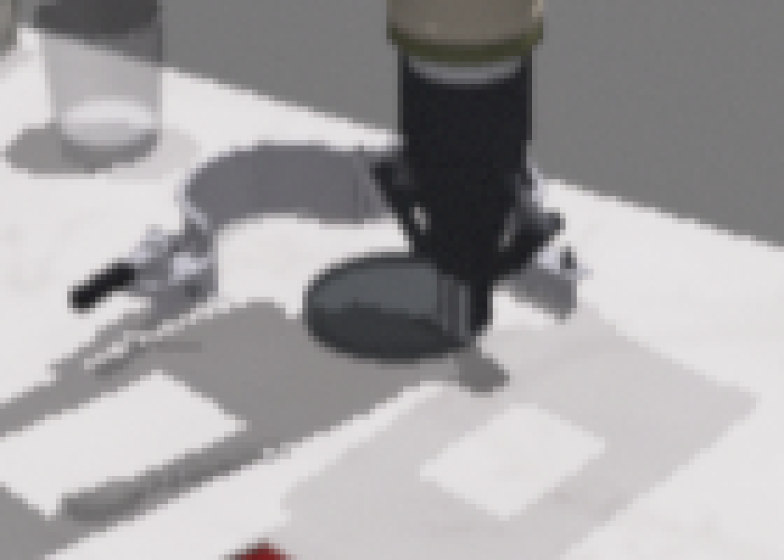

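The base moved with the gripper and is lying flat at the mouth; it is at crop (390,305). Now I'll push along the mould's +y.

{"fn": "apply_moves", "kwargs": {"series": "0 -0.04 0 0 1; 0 -0.04 0 0 1; 0 -0.04 0 0 1; 0 -0.04 0 0 1; 0 -0.03 0 0 1"}}

```text
time: 4.1
tool_pos: [572.4, -19.6, 8.5]
tcp_rot: [-180.0, 0.0, -8.9]
ft_force: [-0.1, -0.4, -1.9]
finger_gap: 0.6
grip_force: 39.2
```

{"fn": "apply_moves", "kwargs": {"series": "0 -0.02 0 0 1; 0 -0.02 0 0 1; 0 -0.02 0 0 1; 0 -0.01 0 0 1; 0 0 0 0 1"}}

```text
time: 4.52
tool_pos: [575.9, 0.2, 8.7]
tcp_rot: [-180.0, 0.0, -8.9]
ft_force: [-0.1, 1.3, -1.9]
finger_gap: 0.9
grip_force: 39.2
```

{"fn": "apply_moves", "kwargs": {"series": "0 -0.01 0 0 1; 0 -0.01 0 0 1; 0 -0.01 0 0 1; 0 0 0 0 1; 0 0 0 0 1"}}

```text
time: 4.93
tool_pos: [577.4, 8.6, 8.8]
tcp_rot: [-180.0, -0.0, -8.9]
ft_force: [0.6, -0.6, -1.2]
finger_gap: 0.9
grip_force: 39.2
```

{"fn": "apply_moves", "kwargs": {"series": "0 -0.01 0 0 1; 0 0 0 0 1; 0 -0.01 0 0 1; 0 0 0 0 1; 0 0 0 0 1"}}

```text
time: 5.35
tool_pos: [578.6, 14.4, 8.9]
tcp_rot: [-180.0, -0.0, -8.9]
ft_force: [1.6, -1.0, -1.0]
finger_gap: 0.8
grip_force: 39.2
```

{"fn": "apply_moves", "kwargs": {"series": "0 -0.005 0 0 1; 0 0 0 0 1; 0 -0.005 0 0 1; 0 0 0 0 1; 0 0 0 0 1"}}

```text
time: 5.77
tool_pos: [579.0, 17.2, 8.9]
tcp_rot: [180.0, -0.0, -9.0]
ft_force: [3.8, -3.1, -1.4]
finger_gap: 1.1
grip_force: 39.3
```

{"fn": "apply_moves", "kwargs": {"series": "0 -0.005 0 0 1; 0 0 0 0 1; 0 -0.005 0 0 1; 0 0 0 0 1; 0 0 0 0 1"}}

```text
time: 6.18
tool_pos: [579.8, 18.8, 9.1]
tcp_rot: [179.9, -0.1, -9.0]
ft_force: [5.5, -9.7, -1.3]
finger_gap: 1.0
grip_force: 39.9
```

{"fn": "apply_moves", "kwargs": {"series": "0.004 0.007 0.002 0 1; 0 0 0 0 1; 0 0 0 0 1; 0 0 0 0 0; 0 0 0 0 0"}}

```text
time: 6.6
tool_pos: [579.2, 18.5, 7.6]
tcp_rot: [-180.0, 0.1, -8.9]
ft_force: [0.3, 0.3, 0.6]
finger_gap: 24.2
grip_force: 0.0
```

{"fn": "apply_moves", "kwargs": {"series": "0 0 0 0 0; 0 0 -0.04 0 0; 0 0 -0.12 0 0; 0 0 -0.12 0 0; 0 0 -0.12 0 0"}}

```text
time: 7.02
tool_pos: [579.1, 18.2, 129.7]
tcp_rot: [-180.0, 0.1, -8.9]
ft_force: [1.1, -0.1, -0.4]
finger_gap: 42.9
grip_force: 0.0
```

{"fn": "apply_moves", "kwargs": {"series": "-0.1 0.08 0 0 1; -0.1 0.08 0 0 1; -0.1 0.08 0 0 1; -0.1 0.08 0 0 1; 0 0 0 0 1"}}

```text
time: 7.43
tool_pos: [440.4, -59.6, 126.8]
tcp_rot: [179.9, 0.3, -9.0]
ft_force: [-0.2, 0.4, 0.4]
finger_gap: -0.1
grip_force: 0.0
```

```bash
cat > ref.py <<'E'
from plan import *
t=grab('top'); s=grab('scene'); st=sense(); print(st['tool_pos'],st['tcp_rot'],st['finger_gap'],st['ft_force'])
a=cv2.convertScaleAbs(cv2.resize(t['frame'][200:310,210:310],(500,550),interpolation=3),alpha=1.4)
b=cv2.resize(s['frame'][205:265,240:350],(550*300//300,300),interpolation=3)
cv2.imwrite('pics/g4.png',cv2.resize(np.hstack([a[:,:400],cv2.copyMakeBorder(b[:,:],0,250,0,0,0)]),None,fx=.84,fy=.84))
for n,c in(('top',t),('scene',s)):
    P=cloud(c).reshape(-1,3); Q=P[(P[:,2]>1)&(P[:,2]<9)&(np.linalg.norm(P[:,:2]-[588,70],axis=1)<48)]
    print(n,Q[:,2].mean(),Q[:,2].std(),len(Q))
E
python3 ref.py
```

```text
[445.6247334  -58.58261478 128.763139  ] [-1.79991670e+02 -5.77423731e-02 -9.05281787e+00] 0.19022970313222942 [0.8509436  1.00283443 0.36240709]
top 4.496174324793122 2.124550379342961 439
scene 6.019886231808938 1.780971415695851 221
```

View pics/g4.png

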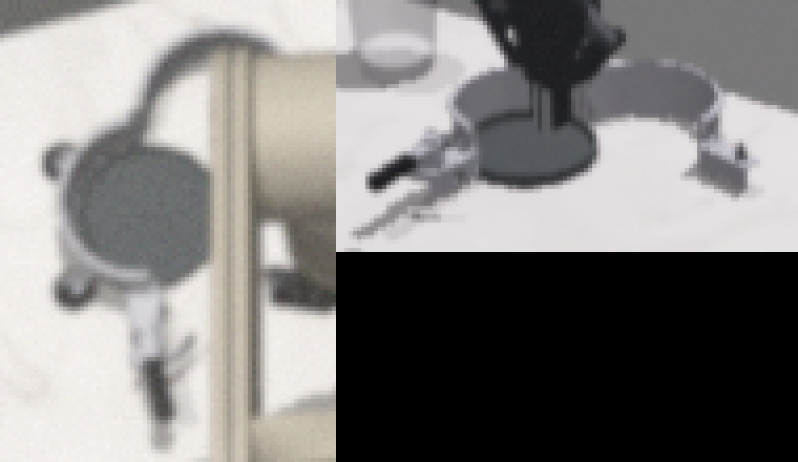

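The base sits in the fixed half-ring, at about (140,210) in the left crop, with the swing half and lever untouched. Next I'll plan the swing.

```bash
cat > arc.py <<'E'
from plan import *
H=np.array([652.5,59.]); a=-9.
def P(qdeg,r,off,z):
    b=np.radians(a+qdeg); return (H[0]-r*np.cos(b)-off*-np.sin(b)*1, H[1]-r*np.sin(b)-off*np.cos(b), z, a+qdeg)
E
python3 - <<'E'
from arc import *
t=load('top'); print('hook',px(t,255.2,279.8,33)); t0=snapshot('top')
for u,v in((370,190),(345,185),(390,150),(295,222)): print(px(t,u,v).round())
p=P(89,138,50,128); print(p)
plan([(p[0],p[1],p[2],p[3],25)],1)
p=P(89,138,50,16); print(p); plan([(*p,25)],1,start=(*p[:2],128,p[3]))
q=[(*P(x,138,36.5,16),12.5) for x in np.arange(85,-1,-5)]; plan(q,1,start=p)
E
```

```text
hook [478.78960627  63.39731545  33.        ]
[ 668. -373.    3.]
[ 685. -290.   63.]
[ 696. -425.  206.]
[445. -74. 535.]
(np.float64(677.776939132574), np.float64(-85.58587879903122), 128, 80.0)
0.055 -0.002 0 -0.055 1; 0.055 0.004 0 -0.056 1; 0.054 0.01 0 -0.055 1; 0.053 0.016 0 -0.056 1; 0.051 0.022 0 -0.055 1
0.048 0.027 0 -0.056 1; 0.045 0.032 0 -0.055 1; 0.041 0.037 0.001 -0.056 1; 0.037 0.042 0 -0.055 1; 0.032 0.045 0.001 -0.056 1
0.027 0.049 0 -0.055 1; 0.021 0.051 0.001 -0.056 1; 0.015 0.054 0 -0.055 1; 0.009 0.054 0.001 -0.056 1
end [677.7 -85.6 128.   80. ]
(np.float64(677.776939132574), np.float64(-85.58587879903122), 16, 80.0)
0 0 0.075 -0 1; 0 0 0.075 -0 1; 0 0 0.074 -0 1; 0 0 0.075 -0 1; 0 0 0.074 -0 1
end [677.8 -85.6  16.1  80. ]
-0.004 -0.039 -0 0.017 1; -0.005 -0.038 -0 0.018 1; -0.004 -0.02 -0 0.022 1; -0.005 -0.021 -0 0.022 1; -0.009 -0.04 -0 0.043 1
-0.005 -0.02 -0 0.022 1; -0.005 -0.02 -0 0.022 1; -0.004 -0.02 -0 0.022 1; -0.006 -0.021 -0 0.021 1; -0.009 -0.04 -0 0.044 1
-0.004 -0.02 -0 0.022 1; -0.005 -0.021 -0 0.022 1; -0.009 -0.04 -0 0.043 1; -0.005 -0.02 -0 0.022 1; -0.005 -0.021 -0 0.022 1
-0.009 -0.04 -0 0.044 1; -0.009 -0.041 -0 0.043 1; -0.009 -0.04 -0 0.044 1; -0.004 -0.02 -0 0.022 1; -0.005 -0.021 -0 0.022 1
-0.009 -0.04 -0 0.043 1; -0.009 -0.041 -0 0.044 1; -0.009 -0.04 -0 0.043 1; -0.004 -0.02 -0 0.022 1; -0.006 -0.021 -0 0.022 1
-0.009 -0.04 -0 0.044 1
end [510.4  44.5  16.   -9. ]
```

{"fn": "apply_moves", "kwargs": {"series": "0.055 -0.002 0 -0.055 1; 0.055 0.004 0 -0.056 1; 0.054 0.01 0 -0.055 1; 0.053 0.016 0 -0.056 1; 0.051 0.022 0 -0.055 1"}}

```text
time: 8.0
tool_pos: [530.9, -67.3, 128.5]
tcp_rot: [180.0, -0.0, 23.2]
ft_force: [0.3, -0.4, 0.9]
finger_gap: -0.6
grip_force: 0.0
```

{"fn": "apply_moves", "kwargs": {"series": "0.048 0.027 0 -0.056 1; 0.045 0.032 0 -0.055 1; 0.041 0.037 0 -0.056 1; 0.037 0.042 0 -0.055 1; 0.032 0.045 0.001 -0.056 1"}}

```text
time: 8.42
tool_pos: [613.5, -76.4, 127.9]
tcp_rot: [180.0, -0.0, 55.0]
ft_force: [0.5, -0.3, 0.3]
finger_gap: -0.2
grip_force: 0.0
```

{"fn": "apply_moves", "kwargs": {"series": "0.027 0.049 0 -0.055 1; 0.021 0.051 0 -0.056 1; 0.015 0.054 0 -0.055 1; 0.009 0.054 0 -0.056 1; 0 0 0 0 1"}}

```text
time: 8.83
tool_pos: [680.5, -84.4, 127.5]
tcp_rot: [179.9, -0.0, 80.5]
ft_force: [0.6, -0.7, 0.7]
finger_gap: 0.5
grip_force: 0.0
```

```bash
python3 - <<'E'
from arc import *
grab('scene');snapshot('top'); st=sense(); print(st['tool_pos'],st['tcp_rot'],st['ft_force'])
p=P(89,138,50,16); plan([(*p[:2],60,p[3],25),(*p,22)],1)
E
```

```text
[678.10538599 -84.33488839 127.22939291] [-1.79971781e+02 -1.06662461e-02  7.99811236e+01] [ 5.63742708e-02 -2.69745374e-04  3.37904832e-01]
-0.001 -0 0.075 -0 1; -0.002 -0 0.075 -0 1; -0.001 -0 0.074 -0 1; -0 -0 0.049 -0 1; -0 -0 0.049 -0 1
-0 -0 0.049 -0 1
end [677.9 -85.5  15.9  80. ]
```

{"fn": "apply_moves", "kwargs": {"series": "-0.004 0 0.075 0 1; 0 0 0.075 0 1; 0 0 0.075 0 1; 0 0 0.075 0 1; 0 0 0.073 0 1"}}

```text
time: 9.35
tool_pos: [676.6, -85.7, 14.9]
tcp_rot: [-180.0, -0.0, 79.9]
ft_force: [0.1, -0.1, -0.7]
finger_gap: 0.1
grip_force: 0.0
```

{"fn": "apply_moves", "kwargs": {"series": "-0.005 -0.039 0 0.017 1; -0.004 -0.038 0 0.018 1; -0.009 -0.041 0 0.044 1; -0.009 -0.041 0 0.044 1; 0 0 0 0 1"}}

```text
time: 9.77
tool_pos: [626.5, -82.1, 15.4]
tcp_rot: [-179.9, 0.0, 65.6]
ft_force: [-1.4, 0.6, -0.6]
finger_gap: 0.5
grip_force: 0.0
```

{"fn": "apply_moves", "kwargs": {"series": "-0.009 -0.041 0 0.044 1; -0.009 -0.04 0 0.043 1; -0.009 -0.041 0 0.044 1; -0.009 -0.04 0 0.043 1; -0.009 -0.04 0 0.044 1"}}

```text
time: 10.18
tool_pos: [571.8, -60.2, 16.6]
tcp_rot: [179.9, -0.1, 40.8]
ft_force: [2.7, 1.3, 0.8]
finger_gap: 0.0
grip_force: 0.4
```

{"fn": "apply_moves", "kwargs": {"series": "-0.009 -0.041 0 0.044 1; -0.009 -0.04 0 0.043 1; -0.009 -0.041 0 0.044 1; -0.009 -0.04 0 0.043 1; -0.009 -0.04 0 0.044 1"}}

```text
time: 10.6
tool_pos: [529.2, -15.4, 16.5]
tcp_rot: [180.0, -0.1, 15.9]
ft_force: [0.9, -0.7, -0.3]
finger_gap: 0.2
grip_force: 0.4
```

```bash
python3 - <<'E'
from arc import *
grab('top');grab('scene'); st=sense(); print(st['tool_pos'],st['tcp_rot'],st['ft_force'])
for q in range(30,-2,-2):
    p=P(q,138,36.5,16); 
    if q%10==0: print(q,np.round(p,1))
plan([(*P(x,138,36.5,16),13) for x in (20,15,10,5,3,0)],1)
E
```

```text
[528.40450019 -14.45653051  16.07269293] [-1.79972556e+02  8.46915435e-03  1.60641205e+01] [ 0.21702875 -0.39855595 -0.64406777]
30 [536.7 -24.5  16.   21. ]
20 [524.   -3.2  16.   11. ]
10 [515.2  20.1  16.    1. ]
0 [510.5  44.5  16.   -9. ]
-0.004 -0.04 0 0.044 1; -0.009 -0.041 0 0.044 1; -0.008 -0.04 0 0.043 1; -0.009 -0.041 0 0.044 1; -0.004 -0.016 0 0.018 1
-0.006 -0.024 0 0.026 1
end [510.5  44.5  16.1  -9. ]
```

{"fn": "apply_moves", "kwargs": {"series": "-0.004 -0.04 0 0.044 1; -0.009 -0.041 0 0.044 1; -0.008 -0.04 0 0.043 1; 0 0 0 0 1; 0 0 0 0 1"}}

```text
time: 11.12
tool_pos: [516.4, 18.6, 16.1]
tcp_rot: [180.0, -0.0, 1.4]
ft_force: [0.5, -0.1, 0.7]
finger_gap: -0.2
grip_force: 0.0
```

{"fn": "apply_moves", "kwargs": {"series": "-0.004 -0.02 0 0.022 1; 0 0 0 0 1; -0.003 -0.01 0 0.012 1; 0 0 0 0 1; 0 0 0 0 1"}}

```text
time: 11.53
tool_pos: [514.0, 27.1, 16.0]
tcp_rot: [180.0, -0.0, -2.7]
ft_force: [0.4, 0.3, 0.0]
finger_gap: 0.0
grip_force: 0.0
```

{"fn": "apply_moves", "kwargs": {"series": "-0.002 -0.01 0 0.011 1; 0 0 0 0 1; -0.002 -0.01 0 0.011 1; 0 0 0 0 1; 0 0 0 0 1"}}

```text
time: 11.95
tool_pos: [513.0, 33.5, 15.9]
tcp_rot: [180.0, -0.0, -5.3]
ft_force: [-0.0, -0.1, -1.3]
finger_gap: -0.0
grip_force: 0.0
```

{"fn": "apply_moves", "kwargs": {"series": "-0.002 -0.008 0 0.009 1; 0 0 0 0 1; 0 -0.005 0 0.006 1; 0 0 0 0 1; 0 0 0 0 1"}}

```text
time: 12.37
tool_pos: [512.7, 37.8, 15.9]
tcp_rot: [-180.0, -0.0, -7.1]
ft_force: [-1.0, -0.2, -0.9]
finger_gap: -0.2
grip_force: 0.1
```

{"fn": "apply_moves", "kwargs": {"series": "0 -0.006 0 0.005 1; 0 0 0 0 1; 0 -0.006 0 0.004 1; 0 0 0 0 1; 0 0 0 0 1"}}

```text
time: 12.78
tool_pos: [513.2, 41.4, 15.9]
tcp_rot: [-180.0, -0.0, -8.1]
ft_force: [0.4, -0.8, 0.4]
finger_gap: 0.3
grip_force: 0.0
```

{"fn": "apply_moves", "kwargs": {"series": "0 -0.005 0 0 1; 0 0 0 0 1; 0 -0.005 0 0 1; 0 0 0 0 1; 0 0 0 0 1"}}

```text
time: 13.2
tool_pos: [513.4, 44.1, 15.8]
tcp_rot: [180.0, 0.0, -8.1]
ft_force: [-0.6, -2.5, 0.6]
finger_gap: 0.1
grip_force: 1.2
```

Spring contact is starting.

{"fn": "apply_moves", "kwargs": {"series": "0 -0.005 0 0 1; 0 0 0 0 1; 0 -0.005 0 0.003 1; 0 0 0 0 1; 0 0 0 0 1"}}

```text
time: 13.62
tool_pos: [513.4, 46.5, 15.7]
tcp_rot: [179.9, 0.1, -8.5]
ft_force: [-3.6, -6.0, 2.5]
finger_gap: -0.2
grip_force: 3.4
```

{"fn": "apply_moves", "kwargs": {"series": "0 -0.003 0 0 1; 0 0 0 0 1; 0 -0.003 0 0 1; 0 0 0 0 1; 0 0 0 0 1"}}

```text
time: 14.03
tool_pos: [513.4, 47.8, 15.7]
tcp_rot: [179.9, 0.1, -8.5]
ft_force: [-5.0, -8.3, 3.2]
finger_gap: -0.1
grip_force: 4.8
```

Spring force is 8 N, so it is nearly shut. I'll back off, lift and look.

{"fn": "apply_moves", "kwargs": {"series": "0 0.01 0 0 1; 0 0.03 0 0 1; 0 0.05 0 0 1; 0 0 -0.1 0 1; 0 0 -0.1 0 1"}}

```text
time: 14.45
tool_pos: [508.0, 21.7, 74.4]
tcp_rot: [-180.0, 0.3, -8.6]
ft_force: [2.0, -0.1, 0.3]
finger_gap: -0.5
grip_force: 0.0
```

{"fn": "apply_moves", "kwargs": {"series": "-0.1 0 -0.1 0 1; -0.12 0 -0.1 0 1; -0.12 0 0 0 1; -0.03 0 0 0 1; 0 0 0 0 1"}}

```text
time: 14.87
tool_pos: [403.6, 38.4, 132.4]
tcp_rot: [-179.9, -0.1, -8.5]
ft_force: [0.7, -1.0, 0.4]
finger_gap: -0.1
grip_force: 0.0
```

```bash
python3 - <<'E'
from arc import *
t=grab('top');s=grab('scene'); st=sense(); print(st['tool_pos'],st['tcp_rot'],st['ft_force'])
a=cv2.convertScaleAbs(cv2.resize(t['frame'][205:305,215:285],(420,600),interpolation=3),alpha=1.4)
b=cv2.resize(s['frame'][200:270,245:325],(380,332),interpolation=3)
cv2.imwrite('pics/g5.png',np.hstack([a,cv2.copyMakeBorder(b,0,268,0,0,0)]))
E
```

```text
[405.65703892  37.97005275 132.50637512] [-1.79964555e+02 -1.24770852e-01 -8.48346247e+00] [ 0.51945737  0.66302269 -0.77575234]
```

View pics/g5.png

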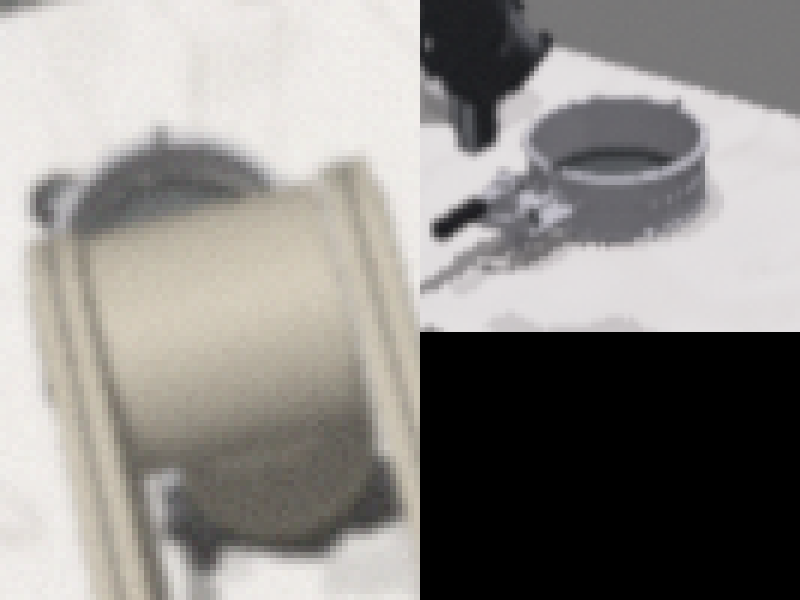

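The mould is shut around the base, which lies flat inside. The lever is still open, with its tip at about (248,250) in the scene view. Next, the lever.

```bash
cat > lev.py <<'E'
from plan import *
V=np.array([493,95.5])
def L(phi,r,off,z):
    b=np.radians(phi); return (V[0]-r*np.cos(b)-off*np.sin(b),V[1]-r*np.sin(b)+off*np.cos(b),z,phi)
E
python3 - <<'E'
from lev import *
p=L(0,58,40,132); q=L(0,58,40,33); print(p,q)
plan([(*p,30)],1); plan([(*q,25)],1,start=p)
plan([(*L(f,58,22,33),12) for f in range(0,86,5)],1,start=q)
for n in(0,30,60,80,85):print(np.round(L(n,58,22,33),1))
E
```

```text
(np.float64(435.0), np.float64(135.5), 132, 0) (np.float64(435.0), np.float64(135.5), 33, 0)
0.012 -0.084 0 -0.019 1; 0.015 -0.083 0.001 -0.018 1; 0.019 -0.083 0 -0.019 1; 0.021 -0.082 0.001 -0.018 1
end [434.9 135.4 131.9  -0. ]
0 0 0.082 -0 1; 0 0 0.083 -0 1; 0 0 0.082 -0 1; 0 0 0.083 -0 1
end [435.  135.5  33.    0. ]
0 0.03 -0 -0 1; 0 0.03 -0 -0 1; -0.006 0.017 -0 -0.044 1; -0.005 0.017 -0 -0.043 1; -0.006 0.017 -0 -0.044 1
-0.006 0.018 -0 -0.044 1; -0.005 0.017 -0 -0.043 1; -0.006 0.017 -0 -0.044 1; -0.006 0.017 -0 -0.043 1; -0.005 0.017 -0 -0.044 1
-0.006 0.017 -0 -0.044 1; -0.006 0.017 -0 -0.043 1; -0.005 0.017 -0 -0.044 1; -0.006 0.018 -0 -0.044 1; -0.006 0.017 -0 -0.043 1
-0.005 0.017 -0 -0.044 1; -0.006 0.017 -0 -0.043 1; -0.005 0.017 -0 -0.044 1; -0.006 0.017 -0 -0.044 1
end [466.   39.7  33.   85. ]
[435.  117.5  33.    0. ]
[431.8  85.6  33.   30. ]
[444.9  56.3  33.   60. ]
[461.3  42.2  33.   80. ]
[466.   39.6  33.   85. ]
```

{"fn": "apply_moves", "kwargs": {"series": "0.012 -0.084 0 -0.019 1; 0.015 -0.083 0 -0.018 1; 0.019 -0.083 0 -0.019 1; 0.021 -0.082 0 -0.018 1; 0 0 0 0 1"}}

```text
time: 15.38
tool_pos: [436.1, 138.7, 131.9]
tcp_rot: [-179.9, -0.0, 0.2]
ft_force: [0.4, 0.1, 0.4]
finger_gap: 0.1
grip_force: 0.0
```

{"fn": "apply_moves", "kwargs": {"series": "0 0 0.082 0 1; 0 0 0.082 0 1; 0 0 0.083 0 1; 0 0 0.083 0 1; 0 0 0 0 1"}}

```text
time: 15.8
tool_pos: [430.8, 134.4, 27.6]
tcp_rot: [179.9, 0.5, -0.0]
ft_force: [-0.8, 0.0, -1.2]
finger_gap: -0.0
grip_force: 0.0
```

{"fn": "apply_moves", "kwargs": {"series": "0 0.03 0 0 1; 0 0.03 0 0 1; -0.006 0.017 0 -0.044 1; -0.006 0.017 0 -0.043 1; 0 0 0 0 1"}}

```text
time: 16.22
tool_pos: [432.8, 105.8, 35.1]
tcp_rot: [180.0, -0.2, 10.1]
ft_force: [0.2, -1.4, 0.3]
finger_gap: 0.1
grip_force: 0.0
```

{"fn": "apply_moves", "kwargs": {"series": "-0.006 0.017 0 -0.044 1; -0.006 0.018 0 -0.044 1; -0.005 0.017 0 -0.043 1; -0.006 0.017 0 -0.044 1; -0.006 0.017 0 -0.043 1"}}

```text
time: 16.63
tool_pos: [432.8, 79.9, 34.8]
tcp_rot: [180.0, -0.1, 35.0]
ft_force: [-1.8, 3.8, 1.5]
finger_gap: 0.2
grip_force: 2.1
```

{"fn": "apply_moves", "kwargs": {"series": "-0.005 0.017 0 -0.044 1; -0.006 0.017 0 -0.044 1; -0.006 0.017 0 -0.043 1; 0 0 0 0 1; 0 0 0 0 1"}}

```text
time: 17.05
tool_pos: [438.8, 64.6, 34.4]
tcp_rot: [179.9, -0.1, 49.6]
ft_force: [-0.3, 0.3, 0.8]
finger_gap: -0.0
grip_force: 0.0
```

```bash
python3 - <<'E'
from lev import *
s=grab('scene');snapshot('top'); st=sense(); print(st['tool_pos'],st['tcp_rot'],st['ft_force'],L(50,58,22,33))
plan([(*L(f,58,22,33),12) for f in range(55,96,5)],1)
E
```

```text
[438.39688844  64.92352754  33.88160355] [ 1.79918942e+02 -6.66593339e-02  4.97120785e+01] [-0.55638392 -0.23305778 -0.83976304] (np.float64(438.86534088956324), np.float64(65.21074971220314), 33, 50)
-0.004 0.018 0.003 -0.046 1; -0.005 0.017 -0 -0.044 1; -0.006 0.017 -0 -0.043 1; -0.006 0.017 -0 -0.044 1; -0.005 0.017 -0 -0.044 1
-0.006 0.017 -0 -0.043 1; -0.006 0.017 -0 -0.044 1; -0.005 0.018 -0 -0.044 1; -0.006 0.017 -0 -0.043 1
end [476.2  35.8  33.   95. ]
```

{"fn": "apply_moves", "kwargs": {"series": "-0.005 0.017 0 -0.044 1; -0.006 0.017 0 -0.044 1; -0.006 0.017 0 -0.043 1; -0.005 0.017 0 -0.044 1; -0.005 0.017 0 -0.044 1"}}

```text
time: 17.57
tool_pos: [454.4, 45.3, 32.8]
tcp_rot: [-179.9, 0.1, 75.1]
ft_force: [-5.2, -0.8, 1.9]
finger_gap: -0.1
grip_force: 2.4
```

{"fn": "apply_moves", "kwargs": {"series": "-0.003 0.009 0 -0.022 1; 0 0 0 0 1; -0.003 0.008 0 -0.022 1; 0 0 0 0 1; 0 0 0 0 1"}}

```text
time: 17.98
tool_pos: [460.0, 42.6, 33.2]
tcp_rot: [180.0, -0.0, 79.9]
ft_force: [0.0, -0.7, -0.6]
finger_gap: -0.3
grip_force: 0.4
```

{"fn": "apply_moves", "kwargs": {"series": "-0.001 0.005 0 -0.011 1; 0 0 0 0 1; -0.001 0.005 0 -0.011 1; 0 0 0 0 1; 0 0 0 0 1"}}

```text
time: 18.4
tool_pos: [463.0, 41.4, 33.1]
tcp_rot: [180.0, -0.0, 82.6]
ft_force: [-0.7, -0.2, 0.0]
finger_gap: 0.2
grip_force: 0.5
```

{"fn": "apply_moves", "kwargs": {"series": "0 0.005 0 0 1; 0 0 0 0 1; 0 0.005 0 0 1; 0 0 0 0 1; 0 0 0 0 1"}}

```text
time: 18.82
tool_pos: [466.1, 41.0, 33.1]
tcp_rot: [180.0, -0.0, 82.6]
ft_force: [-1.4, -0.3, -0.1]
finger_gap: -0.0
grip_force: 0.5
```

{"fn": "apply_moves", "kwargs": {"series": "0 0.005 0 0 1; 0 0 0 0 1; 0 0.005 0 0 1; 0 0 0 0 1; 0 0 0 0 1"}}

```text
time: 19.23
tool_pos: [467.3, 40.8, 32.6]
tcp_rot: [-179.8, 0.0, 82.6]
ft_force: [-8.7, 0.5, 4.6]
finger_gap: -0.2
grip_force: 4.5
```

{"fn": "apply_moves", "kwargs": {"series": "0 0.003 0 0 1; 0 0 0 0 1; 0 0.003 0 0 1; 0 0 0 0 1; 0 0 0 0 1"}}

```text
time: 19.65
tool_pos: [467.9, 40.7, 32.3]
tcp_rot: [-179.7, 0.0, 82.6]
ft_force: [-15.2, 0.7, 8.2]
finger_gap: 0.4
grip_force: 7.2
```

That is a firm stop. One last nudge, then I'll back off and look.

{"fn": "apply_moves", "kwargs": {"series": "0 0.004 0 0 1; 0 0 0 0 1; 0 -0.03 0 0 1; 0 -0.06 0 0 1; 0 -0.04 0 0 1"}}

```text
time: 20.07
tool_pos: [432.7, 45.4, 33.1]
tcp_rot: [180.0, -0.0, 82.6]
ft_force: [-0.6, 0.5, -0.9]
finger_gap: 0.2
grip_force: 0.0
```

{"fn": "apply_moves", "kwargs": {"series": "0 0 -0.1 0 1; 0 -0.05 -0.1 0 1; 0.03 -0.05 -0.1 0 1; -0.12 0 -0.1 0 1; -0.12 0 0 0 1"}}

```text
time: 20.48
tool_pos: [399.4, -8.1, 156.4]
tcp_rot: [179.3, -0.0, 83.0]
ft_force: [2.1, -0.6, 0.5]
finger_gap: -0.1
grip_force: 0.0
```

{"fn": "apply_moves", "kwargs": {"series": "-0.12 0 0 0 1; -0.12 0 0 0 1; -0.12 0 0 0 1; -0.12 0 0 0 1; 0 0 0 0 1"}}

```text
time: 20.9
tool_pos: [376.9, -157.9, 150.6]
tcp_rot: [179.8, 0.2, 82.3]
ft_force: [0.2, 0.3, 0.1]
finger_gap: 0.3
grip_force: 0.0
```

```bash
python3 - <<'E'
from lev import *
t=grab('top');s=grab('scene'); st=sense(); print(st['tool_pos'],st['tcp_rot'],st['ft_force'])
a=cv2.convertScaleAbs(cv2.resize(t['frame'][205:305,215:285],(420,600),interpolation=3),alpha=1.4)
b=cv2.resize(s['frame'][200:270,245:325],(380,332),interpolation=3); c=cv2.resize(s['frame'],(357,268),interpolation=2)
cv2.imwrite('pics/g6.png',np.hstack([a,np.vstack([b,cv2.copyMakeBorder(c,0,0,0,23,0)])]))
E
```

```text
[ 377.32551729 -153.63472836  150.11249251] [1.79915226e+02 1.59160510e-02 8.23942486e+01] [-0.05998145  0.61000724  0.09309545]
```

View pics/g6.png

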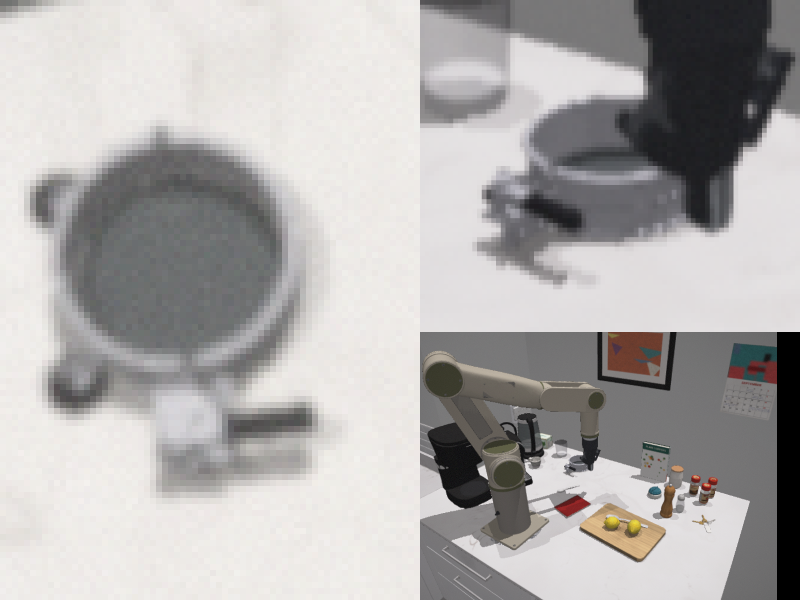

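The top view shows the ring closed with the base flat inside it. The handle runs from (230,425) to (312,413), along the mould's -y and so at its stop. The gripper is clear and the other objects look undisturbed.

```bash
python3 -c "
from bench import hand_in; print(hand_in())"
```

```text
the job is handed in; nothing more can be done
None
```

The mould is ready to line: the base lies flat inside, the hinged half is shut round it, and the cam lever is turned to its stop; I handed it in at about 21 s (no verdict was returned), and the other things looked undisturbed in the last picture.

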